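# Free the safety latch of a bench cabinet

### The arm

A 7-joint arm with a two-finger parallel gripper is mounted at the origin on a cart in front of the work surface, level with it; the furniture and walls round the work are solid. World frame = base frame: x ahead of the robot, y to its left, z up, the work surface at z = 0. Lengths are in mm, angles in rad, forces in N, time in s.
With the tool pointing down it reaches from about 350 to 900 mm from the base axis. Payload 7.2 kg.
Tool frame: the origin (TCP) lies at the very end of the fingers, on their centre line; the grasp point (between the pads) lies 19 mm behind it (bot.grip_point_offset is the distance from the TCP to the grasp point, in mm); y points along the fingers, z is the direction in which the jaws open and shut, and the axes are right-handed (so a half turn about y gives the same grasp; the last joint's range is limited). The gripper opens to 85 mm and grips with 20 to 120 N. Pads are 22 mm wide; open, the fingers measure 114 mm over their backs; the gripper's body (76 mm by 85 mm) begins 54 mm behind the grasp point. The pads swing forward as they close: fully open they stand 13 mm farther back than shut.
Start: joints at [-1.387, 0.411, -0.013, 1.596, 0.006, 1.134, -0.082], TCP at [155.727, 605.292, 206.597] pointing down, gripper open.
Joint ranges: [-2.95, 2.95], [-0.29, 1.99], [-1.47, 1.44], [0.14, 2.54], [-1.03, 4.17], [0.13, 1.85], [-2.86, 2.86]. Speed limits (rad/s): [2.39, 2.39, 3.01, 3.01, 3.14, 3.14, 3.14].

### API

Orientations are given as a rotation vector (axis times angle).
In Python, from rig import bot, eoat, kinematics, read_state, read_camera, ticket gives the robot as it stands. Calls block until the motion is done:
- bot.move_pose(position, orientation): joint-space move of the TCP to a pose.
- bot.move_straight(position, vel=150, attitude=None, f_stop=None): straight line of the TCP; attitude=None keeps the orientation; vel is the mean speed in mm/s. With f_stop (N) it stops when the force on the tool has changed by that much, and returns True; else False.
- bot.move_j(angles): joint-space move.
- eoat.command_gripper(opening, grasp_force=None): opening from 0.0 (shut) to 1.0 (fully open); grasp_force is the grip in N (None keeps the last); returns when the fingers have stopped.
- bot.sleep(seconds).
- kinematics.solve_ik(position, orientation): joint angles nearest the present ones, or None.
- read_state(): the state.
- read_camera(name): name is "scene" or "top"; returns a dict with "frame" (384x512x3 uint8, red, green, blue), "fx", "fy", "cx", "cy" (pixels), "R" (3x3) and "t" (3): a world point X has camera coordinates R X + t. Camera axes: x right, y down, z forward; pixel columns grow to the right and rows downward; lengths in mm; the calibration is good to about 2 mm. A picture is of the moment at which its call begins. There is no depth.
A pose or a line that the arm cannot do raises bot.IKError and nothing moves.
- ticket.sign_off(): hands the job in, once; it reports no verdict.
The state is a dict: "time": time; "joints": joint angles; "joint_velocities": joint speeds; "effort": joint torques, N m; "tcp_pos": TCP position; "ee_rot": TCP orientation; "contact_force": force on the tool from outside, world axes, zero at the start; "moment": the same for the moment, N m; "width": opening from 0.0 (shut) to 1.0 (fully open).
Only numpy, scipy, OpenCV 4.12 (cv2) and the standard library are available. Lean on these libraries where they do the work, as an engineer would, in place of code of your own. Each camera call takes 0.05 s, during which the arm holds its last target.

### The job

The small cabinet on the bench has been pulled ajar, but its door is caught on the orange sprung safety hook behind its top edge. With closed fingers reach down through the gap behind the door, press the hook gently down just until it comes free of its catch, keep it down while you draw the door past the catch, then swing the door wide open and leave it so. Do not force the hook or tear at the caught door, and leave the other things on the bench where they stand.

Things in the scene. Friction and masses are not known exactly. Their poses are not given: they have to be found in the camera images.
- base: Fixed dark steel base plate, 100 x 200 x 45 mm; origin at the centre of its underside; x from the cabinet's front to its back, y to its left seen from the front, z up. On it, centred, a grey cabinet 90 (x) x 190 (y) x 130 mm high on four height screws. Its top is 179 to 219 mm above the bench: not listed, find it by touch; door, hook and catch share this height.
- hinge (a point): Point on the bench straight below the door's vertical hinge line, at x = -46, y = +95 mm of the base. White door, 190 mm wide, 14 mm thick, top edge level with the cabinet's top, knob outside. The hinge line lies in the plane of its inner face, at its left edge. A closed finger in the gap can push the door open by this inner face while it holds the hook down.
- hook_shut (a point): Point on the bench, 145 mm from the hinge line, below the root of the hook on the door's inner face if the door were shut; the hook turns with the door. Orange arm, 24 mm wide, level, square to the door, 66 mm long, its top 18 mm below the door's top edge; press its ribbed part, 12 to 42 mm from the door. Rails 8 mm proud of the door flank it, 19 mm each side, from 25 mm below its top.
- catch (a point): Point on the bench below the middle of the steel catch plate: 66 mm wide, 6 mm thick, in the cabinet's front plane (x = -45 mm of the base), lower edge 15 mm below the cabinet's top. The hook's barb, 10 mm high on the last 8 mm of the arm, sits behind it. The gap from door to cabinet front is 37 to 44 mm at the hook at the start. Over 25 N on the catch tears it.
- spring (a point): Same place as hook_shut; how the hook moves: straight down on the door against a spring. About 2 N starts it, then 0.6 N per mm. It is free of the catch from 7 mm down (6 N) and meets a hard stop at 12 mm (9 N); it bears 16 N, soon passed by pushing on at the stop. It springs up when let go. The barb has passed the catch at a door angle of 0.45 rad.
- door (a joint): Opening angle of the door, rad: 0 shut, growing as its free (right) edge swings toward the robot; it starts at 0.26 to 0.30, runs against the hook's catch at about 0.31, is past the catch from about 0.45, and stops at 1.6. Light hinge friction: it stays where it is left.
- beaker: Clear beaker, 71 mm wide, 86 mm high, loose; origin at the centre of its underside. Leave alone.
- vial_a: Small capped white-and-green vial, 41 mm wide, 75 mm high, loose; origin at the centre of its underside. Leave alone.
- vial_b: Small capped white-and-grey vial, 41 mm wide, 75 mm high, loose; origin at the centre of its underside. Leave alone.
- tape: Green roll of tape lying flat, 69 mm wide, 18 mm high, loose; origin at the centre of its underside. Leave alone.
- clock: Small white timer lying flat, 66 x 64 x 18 mm, loose; origin at the centre of its underside. Leave alone.

How it is judged:
By the outcome, as a careful person would: the job done as asked, in the order asked, and still so for the second after the job is handed in, with the robot touching nothing.
It also fails if it takes over 35 s, if anything falls off the work surface, if the arm or the gripper's body presses on something with over 40 N, if the wrist force passes 120 N, or if a joint passes its speed limit or range.

## Working session

There is one attempt and no reset: what is moved stays moved. The work goes in short steps, each a Python script; the robot and the scene stay as the last script left them, time stands still between calls to the robot, and variables do not carry over. Pictures are saved under pics/ and viewed, and the job is handed in when it is done.

```bash
ls; mkdir -p pics
python3 - <<'E'
from rig import bot, eoat, kinematics, read_state, read_camera
import cv2,numpy as np
s=read_state();print({k:np.round(v,3).tolist() for k,v in s.items()})
for n in("scene","top"):
    c=read_camera(n);cv2.imwrite(f"pics/{n}0.png",cv2.resize(c["frame"][:,:,::-1],(800,600),interpolation=cv2.INTER_CUBIC))
    np.savez(f"{n}0.npz",**c)
    print(n,c["fx"],c["cx"],c["cy"],(-c["R"].T@c["t"]).round(),c["R"].round(3).tolist())
E
```

```text
pics
{'time': 0.0, 'joints': [-1.387, 0.412, -0.013, 1.597, 0.006, 1.134, -0.082], 'joint_velocities': [0.001, 0.001, 0.001, -0.001, 0.001, 0.0, 0.002], 'effort': [0.001, -60.064, 0.682, -29.942, 0.014, 0.011, 0.0], 'tcp_pos': [155.601, 604.759, 205.747], 'ee_rot': [-1.563, 0.198, -0.198], 'contact_force': [0.361, -0.283, 0.751], 'moment': [0.003, -0.011, -0.002], 'width': 0.999}
scene 449.05543355912505 257.76795940036317 195.32437434364903 [-267. -695.  702.] [[0.653, -0.757, 0.016], [-0.389, -0.354, -0.851], [0.65, 0.549, -0.525]]
top 356.1932515851397 255.85921555598452 192.72994898227523 [281. -70. 886.] [[0.248, -0.969, 0.006], [-0.929, -0.24, -0.28], [0.273, 0.064, -0.96]]
```

View pics/scene0.png

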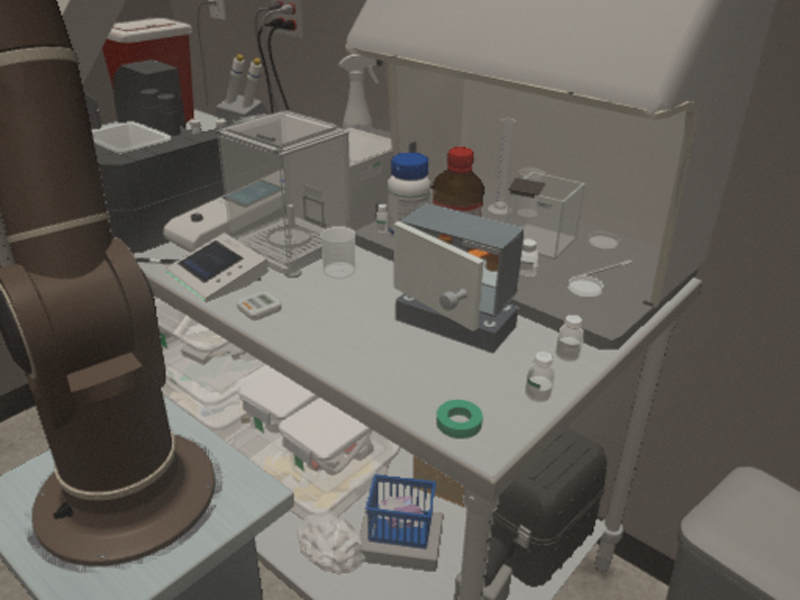

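View pics/top0.png

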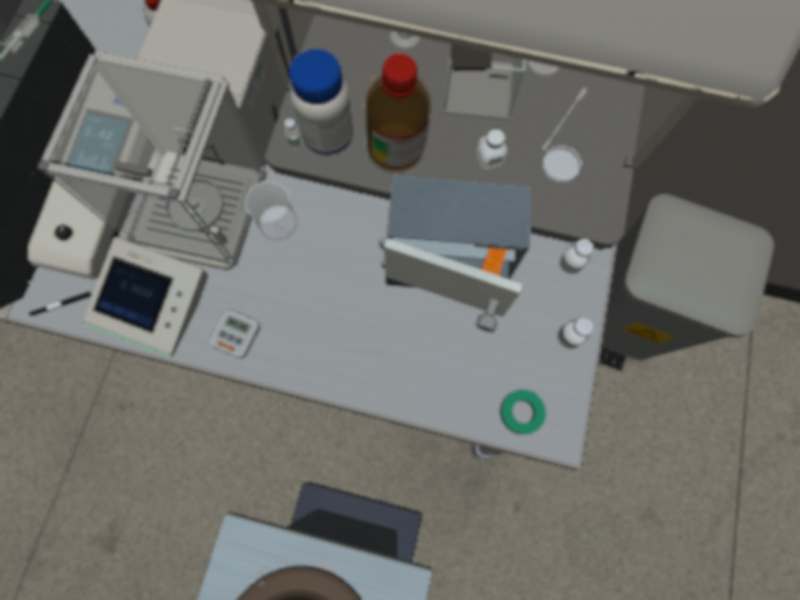

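The scene view shows the cabinet at about (455,275) of 800x600, with its door ajar toward the robot and the right edge free. In the top view the cabinet top spans about (390-530, 180-245) and the orange hook sits at (495,262). Next I'll zoom in.

Run:
```python
import cv2,numpy as np
for n,(x0,y0,w,h) in {"top":(235,105,120,105),"scene":(240,120,110,110)}.items():
    f=np.load(f"{n}0.npz")["frame"][:,:,::-1]
    k=6 if n=="top" else 5
    im=cv2.resize(f[y0:y0+h,x0:x0+w],None,fx=k,fy=k,interpolation=cv2.INTER_CUBIC)
    im=np.clip(im.astype(float)*1.4,0,255).astype(np.uint8)
    for i in range(0,w,10): cv2.line(im,(i*k,0),(i*k,6),(0,0,255),1);cv2.putText(im,str(x0+i),(i*k,16),0,.35,(0,0,255))
    for i in range(0,h,10): cv2.line(im,(0,i*k),(6,i*k),(0,0,255),1);cv2.putText(im,str(y0+i),(8,i*k+4),0,.35,(0,0,255))
    cv2.imwrite(f"pics/{n}_z.png",im[:600])
```

```text
(no output)
```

View pics/top_z.png

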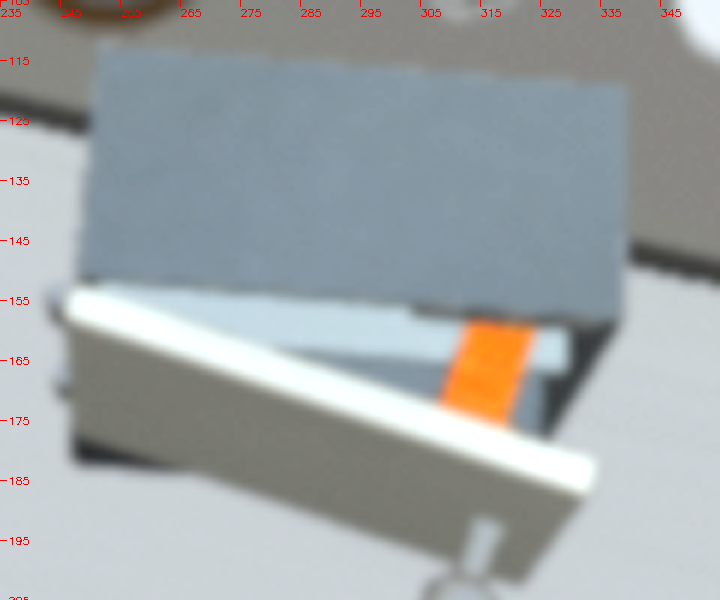

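View pics/scene_z.png

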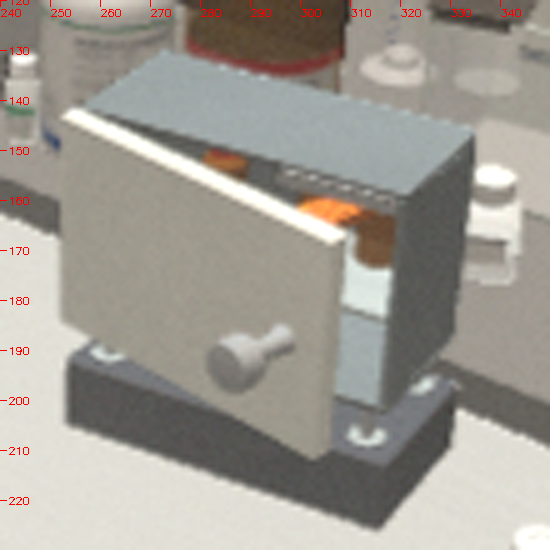

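```bash
cat > h.py <<'E'
import numpy as np
C={n:dict(np.load(f"{n}0.npz")) for n in("top","scene")}
def ray(n,u,v,C=C):
    c=C[n];R=c["R"];o=-R.T@c["t"];d=R.T@np.array([(u-c["cx"])/c["fx"],(v-c["cy"])/c["fy"],1]);return o,d/np.linalg.norm(d)
def onz(n,uv,z):
    o,d=ray(n,*uv);return o+d*(z-o[2])/d[2]
def tri(a,b):
    o1,d1=ray("top",*a);o2,d2=ray("scene",*b)
    k=np.linalg.lstsq(np.c_[d1,-d2],o2-o1,rcond=None)[0]
    p,q=o1+k[0]*d1,o2+k[1]*d2;return (p+q)/2,np.linalg.norm(p-q)
T=lambda x,y:(235+(x+.5)/6-.5,105+(y+.5)/6-.5)
S=lambda x,y:(240+(x+.5)/5-.5,120+(y+.5)/5-.5)
E
python3 - <<'E'
from h import *
np.set_printoptions(precision=1,suppress=True)
P={"BL":(T(99,46),S(165,50)),"BR":(T(627,87),S(473,132)),"FR":(T(620,320),S(397,194)),"FL":(T(80,278),S(88,107)),
"doorOutR":(T(583,494),S(335,242)),"doorL":(T(68,310),S(63,117))}
r={}
for k,(a,b) in P.items():
    r[k],e=tri(a,b);print(k,r[k],round(e,1))
print([np.linalg.norm(r[a]-r[b]) for a,b in(("BL","BR"),("FL","FR"),("FR","BR"),("FL","BL"))],"expect 190,190,90,90")
print("base z0",[onz("scene",S(*p),0) for p in((68,424),(380,529),(450,463))])
E
```

```text
BL [648.8  29.9 198.5] 0.7
BR [ 679.2 -155.6  197.9] 3.0
FR [ 589.3 -169.1  200.1] 3.9
FL [561.2  12.8 198.4] 3.2
doorOutR [ 528.1 -171.6  197.1] 2.9
doorL [547.5  15.4 197. ] 1.2
[np.float64(187.95945000962843), np.float64(184.081580420169), np.float64(90.94857729660872), np.float64(89.19443424141889)] expect 190,190,90,90
base z0 [array([555. ,  16.5,   0. ]), array([ 589.6, -176.8,    0. ]), array([ 669.2, -169.7,    0. ])]
```

```bash
cat >> h.py <<'E'
from scipy.spatial.transform import Rotation as Ro
cen=np.array([620.3,-71.0]);yaw=0.165
def Rz(a): return np.array([[np.cos(a),-np.sin(a)],[np.sin(a),np.cos(a)]])
hinge=cen+Rz(yaw)@[-46,95]
def dd(th): return Rz(yaw)@[-np.sin(th),-np.cos(th)]
def nn(th): return Rz(yaw)@[np.cos(th),-np.sin(th)]
def pt(th,s,n): return hinge+s*dd(th)+n*nn(th)
def ori(th,sg=1):
    z=sg*np.r_[dd(th),0];y=np.array([0,0,-1.]);x=np.cross(y,z)
    return Ro.from_matrix(np.c_[x,y,z]).as_rotvec()
E
python3 - <<'E'
from h import *
from rig import kinematics,read_state
np.set_printoptions(precision=2,suppress=True)
print("hinge",hinge)
print("door out R corner pred",[pt(t,190,-14) for t in(.26,.28,.30)],"by z198 top",onz("top",T(583,494),198),"scene",onz("scene",S(335,242),198))
print("door inner R corner", [pt(t,190,0) for t in(.26,.28,.30)],onz("top",T(600,462),198),onz("scene",S(345,233),198))
print("hook root centre top view at z180", onz("top",T(475,415),180), [pt(t,145,0) for t in(.26,.28,.3)])
f=lambda u,v:(u*.64,v*.64)
print("beaker bottom",onz("top",f(277,222),0), "scene", onz("scene",f(340,268),0))
print(Ro.from_rotvec(read_state()["ee_rot"]).as_matrix())
for sg in(1,-1):
  for th in(.28,.5,.8,1.1,1.45):
    q=kinematics.solve_ik(np.r_[pt(th,145,12),172],ori(th,sg)); print(sg,th,pt(th,145,12),None if q is None else np.array(q))
E
```

```text
hinge [559.32  15.15]
door out R corner pred [array([ 527.36, -172.66]), array([ 523.61, -171.98]), array([ 519.88, -171.23])] by z198 top [ 526.63 -170.43  198.  ] scene [ 528.39 -173.    198.  ]
door inner R corner [array([ 541.3 , -173.99]), array([ 537.52, -173.59]), array([ 533.75, -173.12])] [ 539.25 -173.85  198.  ] [ 539.11 -171.22  198.  ]
hook root centre top view at z180 [ 552.06 -130.87  180.  ] [array([ 545.57, -129.19]), array([ 542.68, -128.89]), array([ 539.81, -128.53])]
beaker bottom [617.54 229.35   0.  ] scene [625.14 231.78   0.  ]
[[ 0.97 -0.    0.25]
 [-0.25 -0.    0.97]
 [ 0.   -1.   -0.  ]]
1 0.28 [ 554.6  -130.27] [-0.59  0.52  1.04  1.82 -0.51  1.1  -1.05]
1 0.5 [ 522.98 -125.73] [-0.63  0.45  1.05  1.9  -0.45  1.05 -1.3 ]
1 0.8 [ 482.97 -108.7 ] [-0.83  0.47  1.28  2.   -0.52  1.06 -1.52]
1 1.1 [449.78 -80.6 ] [-0.96  0.35  1.29  2.08 -0.4   1.   -1.96]
1 1.45 [423.59 -37.24] [-1.15  0.22  1.31  2.15 -0.26  0.96 -2.54]
-1 0.28 [ 554.6  -130.27] [-0.48  0.45  0.85  1.81 -0.38  1.05  1.97]
-1 0.5 [ 522.98 -125.73] [-0.54  0.4   0.9   1.89 -0.36  1.03  1.75]
-1 0.8 [ 482.97 -108.7 ] [-0.62  0.31  0.92  1.99 -0.29  0.98  1.38]
-1 1.1 [449.78 -80.6 ] [-0.72  0.21  0.92  2.07 -0.2   0.95  0.95]
-1 1.45 [423.59 -37.24] [-0.79  0.11  0.84  2.13 -0.1   0.94  0.4 ]
```

Run:
```python
from h import *
from rig import bot,eoat,kinematics,read_state,read_camera
import cv2
np.set_printoptions(precision=2,suppress=True)
for p in((503,327),(474,414)):
    X=onz("top",T(*p),180)[:2]-hinge; print("hook s,n",X@dd(.27),X@nn(.27))
q0=np.array(read_state()["joints"])
eoat.command_gripper(0.0)
q=np.array(kinematics.solve_ik([110,400,380],read_state()["ee_rot"]));print(q)
bot.move_j(q)
q2=q.copy();q2[0]=0.2;q2[6]=1.2
bot.move_j(q2)
s=read_state();print(s["time"],np.array(s["tcp_pos"]),np.array(s["joints"]))
a=cen+Rz(yaw)@[-15,-45]
for p,th in((np.r_[a,240],.27),)+tuple((np.r_[pt(t,145,15),175],t) for t in(.27,.5,.8,1.1,1.45)):
    k=kinematics.solve_ik(p,ori(th,-1));print(p,None if k is None else np.array(k))
```

```text
hook s,n 145.196512776527 43.03041729106421
hook s,n 145.5422428053971 8.318237099631205
[-1.39 -0.07 -0.03  1.77 -0.    1.43 -0.1 ]
4.05 [ 398.06 -116.97  379.91] [ 0.2  -0.07 -0.03  1.77 -0.    1.43  1.2 ]
[ 612.9  -117.85  240.  ] [ 0.14  0.39 -0.03  1.55  0.01  1.2   1.57]
[ 559.04 -130.62  175.  ] [ 0.16  0.35 -0.02  1.76  0.01  1.03  1.61]
[ 525.82 -126.72  175.  ] [ 0.17  0.3  -0.03  1.84  0.01  1.    1.37]
[ 485.39 -110.48  175.  ] [ 0.17  0.23 -0.05  1.93  0.01  0.98  1.05]
[451.56 -83.02 175.  ] [ 0.16  0.17 -0.1   2.02  0.02  0.96  0.69]
[424.43 -40.12 175.  ] [ 0.14  0.11 -0.17  2.08  0.02  0.95  0.24]
```

The hook's centre measures 145.3 mm from the hinge line, against 145 given, so the pose is confirmed. Next I'll touch the cabinet top.

Run:
```python
from h import *
from rig import bot,eoat,kinematics,read_state,read_camera
import cv2
np.set_printoptions(precision=2,suppress=True)
a=cen+Rz(yaw)@[-10,-40]
bot.move_pose(np.r_[a,245],ori(.27,-1))
s=read_state();print(s["time"],np.array(s["tcp_pos"]),np.array(s["contact_force"]))
bot.move_straight(np.r_[a,226],vel=60)
s=read_state();print(s["time"],np.array(s["tcp_pos"]),np.array(s["contact_force"]))
r=bot.move_straight(np.r_[a,175],vel=15,f_stop=2.5)
s=read_state();print(r,s["time"],np.array(s["tcp_pos"]),np.array(s["contact_force"]))
for n in("scene","top"):
    c=read_camera(n);cv2.imwrite(f"pics/{n}1.png",cv2.resize(c["frame"][90:270,200:400,::-1],(800,720),interpolation=cv2.INTER_CUBIC)[:600])
bot.move_straight(np.r_[a,225],vel=80)
s=read_state();print(r,s["time"],np.array(s["tcp_pos"]),np.array(s["contact_force"]))
```

```text
5.0583 [ 616.79 -112.28  246.06] [-0.68  0.16  1.82]
5.525 [ 616.66 -112.18  225.88] [ 0.52 -0.5   0.73]
True 8.5 [ 617.03 -112.1   176.47] [-0.24  0.44  5.28]
True 9.3667 [ 616.73 -112.08  224.64] [ 0.89 -0.05  0.66]
```

View pics/top1.png

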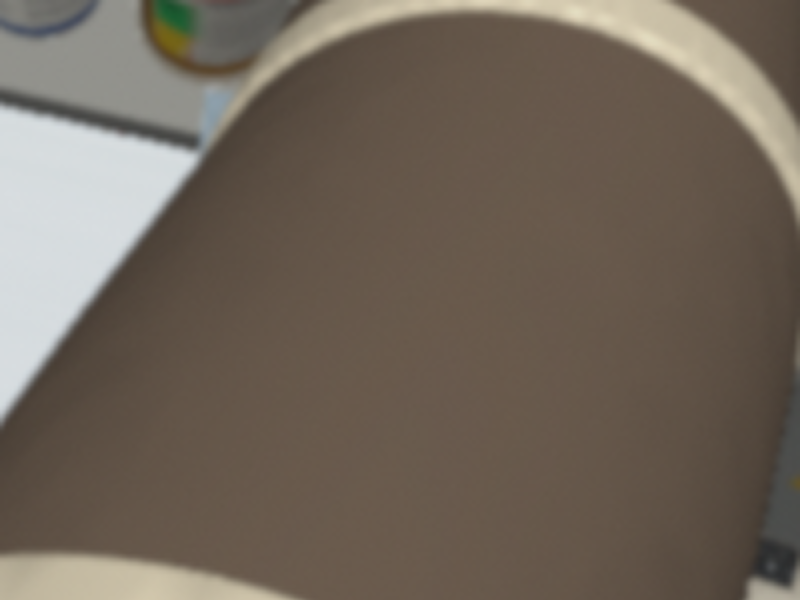

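View pics/scene1.png

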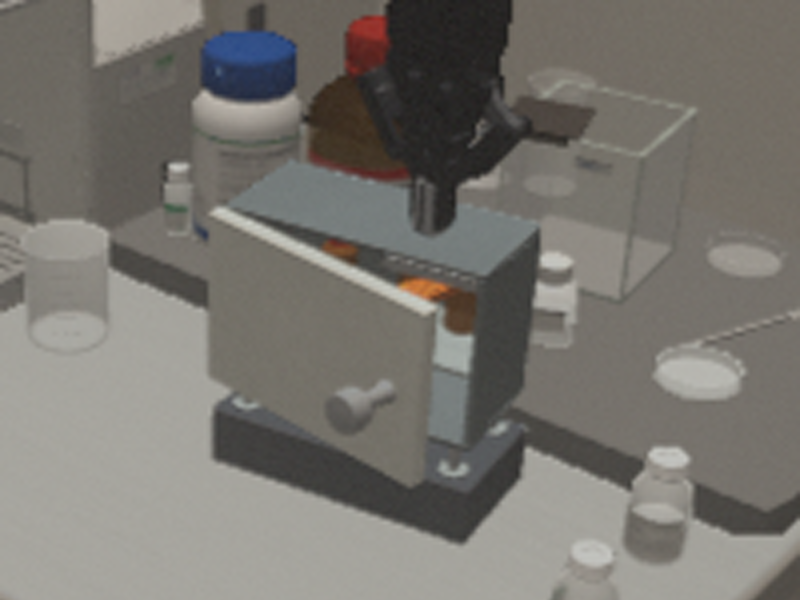

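Run:
```python
from h import *
np.set_printoptions(precision=1,suppress=True)
for z in(176,198): print(z,onz("scene",(308,147.5),z))
c=C["scene"]
for X in((617,-112,176.5),(617,-112,198),(617,-112,230)):
    k=c["R"]@X+c["t"];print(X,k[0]/k[2]*c["fx"]+c["cx"],k[1]/k[2]*c["fy"]+c["cy"])
# base/screw heights: cabinet bottom front right corner, at cabinet corner xy
cor=cen+Rz(yaw)@[-45,-95];bc=cen+Rz(yaw)@[-50,-100]
for z in(49,60,68,80): k=c["R"]@np.r_[cor,z]+c["t"];print(z,k[0]/k[2]*c["fx"]+c["cx"],k[1]/k[2]*c["fy"]+c["cy"],"obs",S(383,410))
for z in(0,45): k=c["R"]@np.r_[bc,z]+c["t"];print(z,k[0]/k[2]*c["fx"]+c["cx"],k[1]/k[2]*c["fy"]+c["cy"],"obs",S(380,529),S(382,466))
```

```text
176 [661.7 -84.6 176. ]
198 [ 622.8 -110.1  198. ]
(617, -112, 176.5) 306.6810209812291 155.91234497034736
(617, -112, 198) 307.2915760797587 148.4402060143686
(617, -112, 230) 308.22267080959006 137.04521607941564
49 316.10138477700207 209.28962913878928 obs (316.2, 201.6)
60 316.4537664667601 205.80176691588346 obs (316.2, 201.6)
68 316.71221614105013 203.24364065200842 obs (316.2, 201.6)
80 317.1033679365695 199.37203321420276 obs (316.2, 201.6)
0 315.4681998273005 225.91434526094915 obs (315.6, 225.4) (316.0, 212.8)
45 316.89462529619107 212.00244729758845 obs (315.6, 225.4) (316.0, 212.8)
```

Run:
```python
from h import *
from rig import bot,read_state,read_camera
import cv2
c=read_camera("scene");s=read_state();print(s["time"],s["tcp_pos"],s["width"])
X=np.array(s["tcp_pos"])
f=cv2.resize(c["frame"][90:190,250:370,::-1],None,fx=6,fy=6,interpolation=cv2.INTER_CUBIC)
for dz in(-20,0,20):
    k=c["R"]@(X+[0,0,dz])+c["t"];u,v=k[0]/k[2]*c["fx"]+c["cx"],k[1]/k[2]*c["fy"]+c["cy"];print(dz,u,v)
    cv2.circle(f,(int((u-250)*6+3),int((v-90)*6+3)),3,(0,0,255) if dz==0 else (0,255,255),-1)
cv2.imwrite("pics/free.png",f)
```

```text
9.4167 [ 616.60508005 -112.02876223  224.37215016] -0.004315812510935407
-20 307.39474624070283 146.2496209807597
0 307.9762629444032 139.12434545759203
20 308.5685522061891 131.8670746813893
```

View pics/free.png

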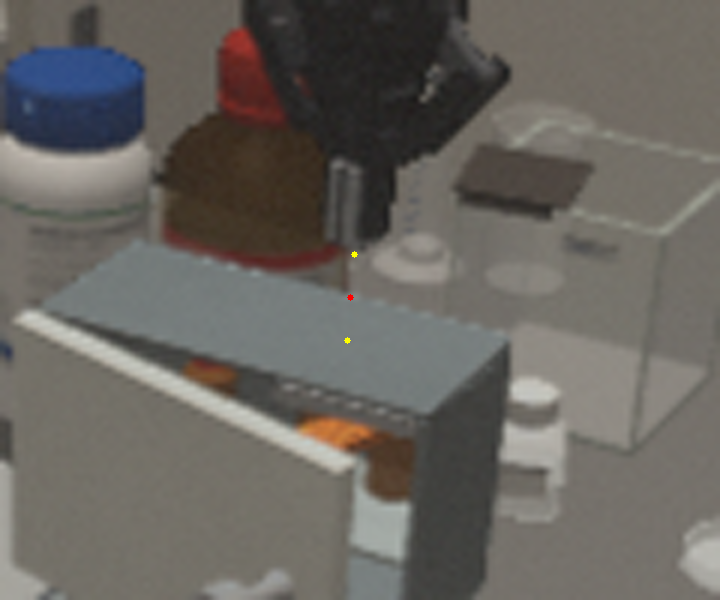

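The fingertips appear about 22 mm above the reported TCP: red dot at (350,297), real tips at about (360,240) in the zoom. So I'll use the touch as a relative reference, with reported z of about 177 meaning the top, which agrees with 198 mm from the cameras. The hook top should then be at reported z of about 159. Now down into the gap.

Run:
```python
from h import *
from rig import bot,eoat,kinematics,read_state,read_camera
import cv2
np.set_printoptions(precision=2,suppress=True)
def st(m):
    s=read_state();print(m,round(s["time"],2),np.array(s["tcp_pos"]),np.array(s["contact_force"]));return s
print(bot.grip_point_offset)
p=pt(.27,144,17)
bot.move_straight(np.r_[p,222],vel=120)
bot.move_straight(np.r_[p,192],vel=80,f_stop=6)
st("above")
c=read_camera("scene");cv2.imwrite("pics/gap.png",cv2.resize(c["frame"][90:190,250:370,::-1],None,fx=6,fy=6,interpolation=cv2.INTER_CUBIC))
```

```text
18.700000000000003
above 10.58 [ 561.16 -129.72  191.62] [ 1.23 -0.08  0.34]
```

View pics/gap.png

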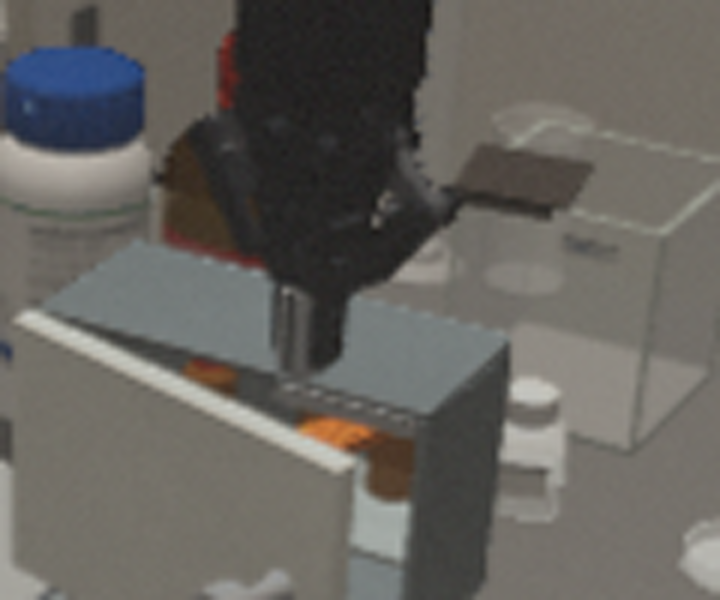

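Run:
```python
from h import *
c=C["scene"]
def pr(X): k=c["R"]@X+c["t"];return ((k[0]/k[2]*c["fx"]+c["cx"]-250)*6+3,(k[1]/k[2]*c["fy"]+c["cy"]-90)*6+3)
p=pt(.27,145,17)
print("tip pred", pr(np.r_[561.2,-129.7,213.5]))
for n in (12,17,30,42):print("hook",n, pr(np.r_[pt(.27,145-12,n),180]),pr(np.r_[pt(.27,145,n),180]),pr(np.r_[pt(.27,145+12,n),180]))
print("door edge at s145", pr(np.r_[pt(.27,145,0),198]))
print("cab edge",pr(np.r_[cen+Rz(yaw)@[-45,-46],198]))
```

```text
tip pred (np.float64(305.7102895138672), np.float64(375.8770596328316))
hook 12 (np.float64(272.98494723917497), np.float64(443.0050466331612)) (np.float64(294.2398020495717), np.float64(453.0791900859177)) (np.float64(315.7767354750878), np.float64(463.28703007337253))
hook 17 (np.float64(281.1002461549692), np.float64(439.33307983565834)) (np.float64(302.35268262829925), np.float64(449.3566468933649)) (np.float64(323.8864206295615), np.float64(459.51288790270064))
hook 30 (np.float64(302.00334010026427), np.float64(429.8749603346233)) (np.float64(323.24826354191134), np.float64(439.76884367974924)) (np.float64(344.77247105753327), np.float64(449.79279122847896))
hook 42 (np.float64(321.05023907058285), np.float64(421.2567219505416)) (np.float64(342.286706116412), np.float64(431.0331764756316)) (np.float64(363.80059937158626), np.float64(440.9373473818823))
door edge at s145 (np.float64(277.2308315143498), np.float64(423.1733839289849))
cab edge (np.float64(323.2098520658998), np.float64(387.59856519546656))
```

The tip's predicted and seen pixels agree within 1 px, so it is centred over the gap and the hook. Descending slowly.

Run:
```python
from h import *
from rig import bot,read_state,read_camera
np.set_printoptions(precision=2,suppress=True)
def st(m):
    s=read_state();print(m,round(s["time"],2),np.array(s["tcp_pos"]),np.array(s["contact_force"]));return s
p=pt(.27,144,17)
print(bot.move_straight(np.r_[p,166],vel=40,f_stop=3.5));s=st("in")
if s["tcp_pos"][2]<168:
    print(bot.move_straight(np.r_[p,154],vel=10,f_stop=2.5));st("hook")
    bot.sleep(.1);st("hook")
```

```text
False
in 11.43 [ 561.28 -129.86  166.13] [-0.82 -0.67 -0.57]
True
hook 12.32 [ 561.15 -129.84  156.38] [0.73 0.39 3.59]
hook 12.43 [ 561.11 -129.85  156.41] [ 0.37 -0.04  3.77]
```

Contact is as predicted: 3.6 N at 156.4 puts the hook top at 159.0. Next I press to about 9 mm.

Run:
```python
from h import *
from rig import bot,read_state,read_camera
np.set_printoptions(precision=2,suppress=True)
def st(m):
    s=read_state();print(m,round(s["time"],2),np.array(s["tcp_pos"]),np.array(s["contact_force"]));return s
p=pt(.27,144,17)
print(bot.move_straight(np.r_[p,149.8],vel=15,f_stop=7))
for i in range(4): st("pressed");bot.sleep(.03)
```

```text
False
pressed 12.99 [ 561.42 -129.79  150.07] [-1.08 -0.24  6.32]
pressed 13.03 [ 561.43 -129.85  150.07] [-1.66  0.33  6.06]
pressed 13.06 [ 561.41 -129.8   150.07] [-1.25  0.19  6.01]
pressed 13.09 [ 561.39 -129.87  150.07] [-1.24  0.48  7.92]
```

Run:
```python
from h import *
from rig import bot,read_state,read_camera
import cv2
np.set_printoptions(precision=2,suppress=True)
def st(m):
    s=read_state();print(m,round(s["time"],2),np.array(s["tcp_pos"]),np.array(s["contact_force"]));return s
p=pt(.27,144,17)
bot.move_straight(np.r_[p,148.9],vel=15,f_stop=6)
st("pressed");bot.sleep(.05);st("pressed")
for th,n in((.27,12),(.33,11),(.40,11),(.47,11),(.54,11),(.62,11)):
    r=bot.move_straight(np.r_[pt(th,144.5,n),148.9],vel=40,attitude=ori(th,-1),f_stop=9)
    st((th,r))
    if r: break
c=read_camera("scene");cv2.imwrite("pics/open1.png",cv2.resize(c["frame"][90:210,240:370,::-1],None,fx=5,fy=5,interpolation=cv2.INTER_CUBIC))
```

```text
pressed 13.38 [ 561.55 -129.82  149.26] [-0.18  0.82  7.54]
pressed 13.43 [ 561.57 -129.81  149.3 ] [-0.53  0.14  6.57]
(0.27, False) 13.7 [ 556.43 -129.85  149.4 ] [-1.12  0.56  6.5 ]
(0.33, False) 14.09 [ 546.75 -129.45  149.41] [ 0.24 -0.89  6.96]
(0.4, False) 14.49 [ 536.62 -128.31  149.37] [-0.28 -0.09  6.48]
(0.47, False) 14.89 [ 526.63 -126.43  149.37] [-0.29 -1.6   6.58]
(0.54, False) 15.29 [ 516.78 -123.9   149.34] [-0.26 -0.9   7.67]
(0.62, False) 15.73 [ 505.77 -120.11  149.3 ] [-1.25 -1.21  7.3 ]
```

View pics/open1.png

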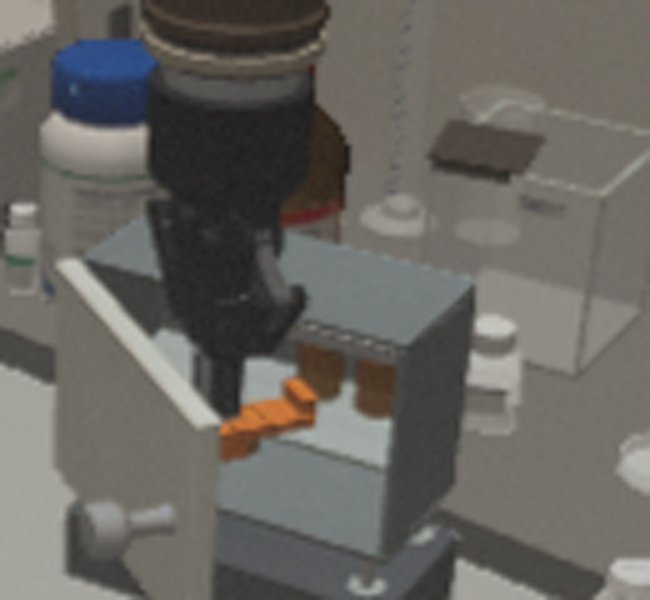

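The door is well past the catch: the free edge is at (215,430) and the barb at (300,395) is clear of the plate, with the hook still held down. Continue swinging.

Run:
```python
from h import *
from rig import bot,read_state,read_camera
import cv2
np.set_printoptions(precision=2,suppress=True)
def st(m):
    s=read_state();print(m,round(s["time"],2),np.array(s["tcp_pos"]),np.array(s["contact_force"]));return s
ok=True
for th in(.74,.86,.98,1.10,1.22,1.34,1.44):
    r=bot.move_straight(np.r_[pt(th,144.5,11),149.2],vel=60,attitude=ori(th,-1),f_stop=9)
    st((th,r))
    if r: ok=False;break
if ok:
    p=pt(th,144.5,11)
    bot.move_straight(np.r_[p,170],vel=40)      # let hook up gently
    p=pt(th,146,35)
    bot.move_straight(np.r_[p,178],vel=80); st("off")
    bot.move_straight(np.r_[p,300],vel=150); st("up")
for n in("scene","top"):
    c=read_camera(n);cv2.imwrite(f"pics/{n}9.png",cv2.resize(c["frame"][:,:,::-1],(800,600),interpolation=cv2.INTER_CUBIC))
```

```text
(0.74, False) 16.23 [ 489.77 -112.75  149.53] [-1.55 -1.29  7.85]
(0.86, False) 16.67 [ 474.86 -103.45  149.43] [-1.96 -1.98  8.19]
(0.98, False) 17.11 [461.19 -92.42 149.37] [-2.52 -2.07  6.93]
(1.1, False) 17.55 [449.01 -79.83 149.31] [-1.34 -1.75  7.03]
(1.22, False) 17.99 [438.46 -65.85 149.26] [-2.32 -0.59  7.38]
(1.34, False) 18.43 [429.69 -50.72 149.24] [-2.31  0.39  7.09]
(1.44, False) 18.82 [423.83 -37.38 149.25] [-2.13 -0.15  7.94]
off 19.96 [429.78 -60.98 177.87] [-0.79 -0.01  0.38]
up 20.93 [429.34 -60.74 299.12] [-0.52 -0.38 -0.07]
```

View pics/scene9.png

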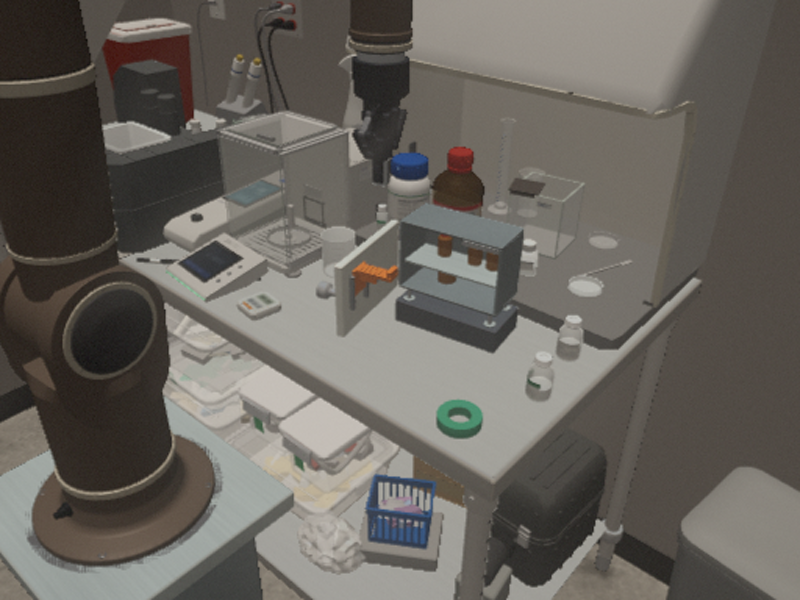

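View pics/top9.png

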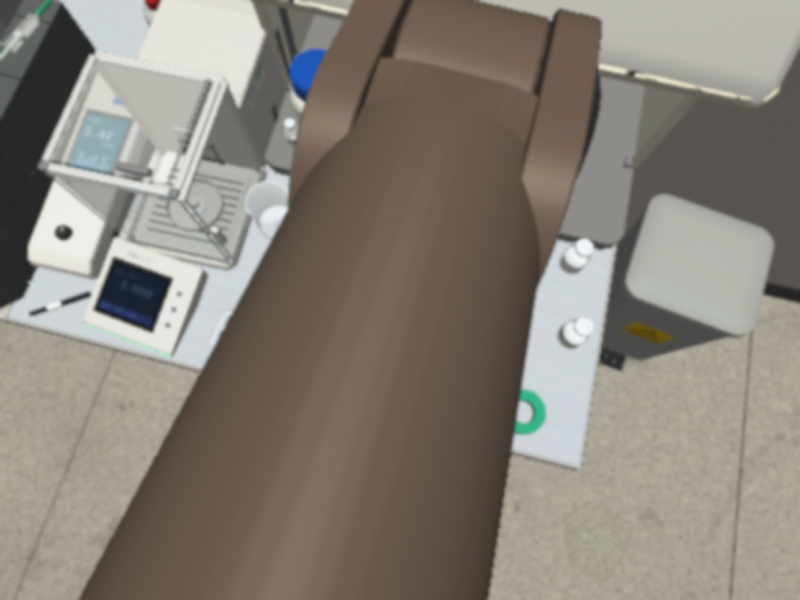

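Run:
```python
from h import *
from rig import ticket,read_state
X=onz("scene",(348*.64,264*.64),198)[:2]-hinge;v=Rz(yaw).T@X
print(np.linalg.norm(X),"angle",np.arctan2(-v[0],-v[1]),read_state()["contact_force"],read_state()["time"])
ticket.sign_off()
```

```text
174.62936798427657 angle 1.4765839746684433 [-0.20997303  0.11764654 -1.23379936] 21.025
the job is handed in; nothing more can be done
```

The door is off its catch and left open at about 1.45 rad. I handed the job in at 21.0 s, with the arm raised well clear of everything.

- **Finding the cabinet:** I located it from the two cameras and touched its top lightly with closed fingers to set the height. The hook measured 145.3 mm from the hinge line, against 145 mm given.
- **Freeing the hook:** I pressed it to about 9 mm by position, with 6.5 to 7.5 N on the tool. I held it there while drawing the door past the catch, where the sideways force stayed under 2 N.
- **Opening the door:** I kept the hook down to about 1.44 rad, where the force on the hook peaked at about 8 N. Then I let the hook spring up gently and backed off.

**Last checks:** In the final pictures the door stands wide open. The hook is up again, and the tape, both vials and the beaker look where they started in both views. The timer is mostly hidden by the arm in the top view, but looks unmoved in the scene view.

**Disagreements:**
- **Fingertip position:** The real fingertips stood about 22 mm above the reported TCP when the gripper was shut. The touch read 176.5 mm for the cabinet top, while the cameras gave about 198 mm. I used the touch as a relative reference, and the hook was met where that predicted.
- **Hook depth:** The force reading suggests about 8 mm of press, slightly less than the 9 mm from position. Both are within the 7 to 12 mm window.
- **Door angle:** The final measurement gave 1.48 rad, against about 1.45 rad from the finger path. That edge point lay 175 mm from the hinge instead of 190 mm, so treat the angle as rough.

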